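# Make up two spare-part kits at the packing bench

### The job

Make up two kits: the blue tray gets the orange filter and the red-capped bottle from the rack, the yellow tray gets the brass coupling and the black coil. Stand each part upright on the tray floor, one part to a compartment (either one). Leave the other two bottles in their places in the rack, and leave the steel coupling standing where it is.

Things in the scene. Friction and masses are not known exactly. Their poses are not given: they have to be found in the camera images.
- tray_blue: Open blue kit tray fixed to the bench, 149 (x) x 76 (y) x 22 high, walls and floor 3 thick. A cross wall, as high, halves it into two compartments, 70 x 70 inside, centred at x = +36.5 and -36.5, y = 0. Origin: centre of the underside, x along the long side, z up; yaw up to 0.35 rad. (mm)
- tray_yellow: Open yellow kit tray fixed to the bench, 149 (x) x 76 (y) x 22 high, walls and floor 3 thick. A cross wall, as high, halves it into two compartments, 70 x 70 inside, centred at x = +36.5 and -36.5, y = 0. Origin: centre of the underside, x along the long side, z up; yaw up to 0.35 rad. (mm)
- rack: Fixed grey bottle rack 124 (x) x 52 (y) x 36 high; holes of 32 diameter, 30 deep, at x = -38, 0, 38; a dark end cheek 80 high at x = -65 and 65. Only 10 mm between bottles: no room for a finger. Both long sides are open: close the fingers along the rack's y, lift straight up 35. Bottle order varies. Origin: centre of underside, x along the row, z up, yaw up to 0.35 rad. (mm)
- bottle_red: Loose black bottle with a red cap, upright in a hole of the rack: body 28 diameter, 62 high with a paper label band, cap 26 diameter, 23 high; 85 high in all, about 50 g. Origin: centre of the underside, z along the bottle to its cap. It belongs to the blue tray's kit. (mm)
- bottle_white: Loose black bottle with a white cap, upright in a hole of the rack: body 28 diameter, 62 high with a paper label band, cap 26 diameter, 23 high; 85 high in all, about 50 g. Origin: centre of the underside, z along the bottle to its cap. It stays in the rack. (mm)
- bottle_green: Loose black bottle with a green cap, upright in a hole of the rack: body 28 diameter, 62 high with a paper label band, cap 26 diameter, 23 high; 85 high in all, about 50 g. Origin: centre of the underside, z along the bottle to its cap. It stays in the rack. (mm)
- filter: Loose orange spin-on filter, an upright cylinder 50 in diameter and 76 high with a steel disc on top, about 0.22 kg. Origin: centre of the underside, z up. (mm)
- coupling_brass: Loose yellow brass pipe coupling standing on its hexagon: hexagon 44 over the corners and 16 high at the bottom, above it a round body 32 in diameter; 60 high in all, about 0.18 kg. Origin: centre of the underside, z up. It belongs to the yellow tray's kit. (mm)
- coupling_steel: Loose grey steel pipe coupling standing on its hexagon: hexagon 44 over the corners and 16 high at the bottom, above it a round body 32 in diameter; 60 high in all, about 0.18 kg. Origin: centre of the underside, z up. It stays where it is. (mm)
- coil: Loose black solenoid coil, an upright block 36 (x) x 30 (y) x 60 high with a white patch on top and a steel band near the foot, about 0.12 kg. Origin: centre of the underside, z up; its yaw varies by up to 0.6 rad either way. (mm)
There are look-alikes about, which are no part of the job. What is shaped like the coupling_brass but purple is not meant.

How it is judged (in metres and radians):
At the end, for the whole second after the job is handed in: Each kit part stands on its tray's floor (within 5 mm), upright within 0.1 rad, one to a compartment, within 23 mm of its centre in x and y, at rest (0.02 m/s, 0.2 rad/s). Spare bottles within 12 mm of their starts and 0.15 rad of upright; steel coupling within 25 mm and 0.1 rad (((x of filter in the frame of tray_blue between 0.0135 and 0.0595 m and y of filter in the frame of tray_blue between -0.023 and 0.023 m and x of bottle_red in the frame of tray_blue between -0.0595 and -0.0135 m and y of bottle_red in the frame of tray_blue between -0.023 and 0.023 m) or (x of filter in the frame of tray_blue between -0.0595 and -0.0135 m and y of filter in the frame of tray_blue between -0.023 and 0.023 m and x of bottle_red in the frame of tray_blue between 0.0135 and 0.0595 m and y of bottle_red in the frame of tray_blue between -0.023 and 0.023 m)) and z of filter in the frame of tray_blue between -0.002 and 0.008 m and angle between each of filter, bottle_red, coupling_brass, coil, coupling_steel's own z axis and vertical below 0.1 rad and linear speed of each of filter, bottle_red, coupling_brass, coil below 0.02 m/s and angular speed of each of filter, bottle_red, coupling_brass, coil below 0.2 rad/s and z of bottle_red in the frame of tray_blue between -0.002 and 0.008 m and ((x of coupling_brass in the frame of tray_yellow between 0.0135 and 0.0595 m and y of coupling_brass in the frame of tray_yellow between -0.023 and 0.023 m and x of coil in the frame of tray_yellow between -0.0595 and -0.0135 m and y of coil in the frame of tray_yellow between -0.023 and 0.023 m) or (x of coupling_brass in the frame of tray_yellow between -0.0595 and -0.0135 m and y of coupling_brass in the frame of tray_yellow between -0.023 and 0.023 m and x of coil in the frame of tray_yellow between 0.0135 and 0.0595 m and y of coil in the frame of tray_yellow between -0.023 and 0.023 m)) and z of coupling_brass in the frame of tray_yellow between -0.002 and 0.008 m and z of coil in the frame of tray_yellow between -0.002 and 0.008 m and distance of each of bottle_white, bottle_green from where it was at the start of the episode below 0.012 m and angle between each of bottle_white, bottle_green's own z axis and vertical below 0.15 rad and distance of coupling_steel from where it was at the start of the episode below 0.025 m); the robot touches nothing.
It fails at once if the white- or green-capped bottle is drawn more than 20 mm out of its place (distance of any of bottle_white, bottle_green from where it was at the start of the episode above 0.02 m).
It fails at once if the steel coupling is moved more than 25 mm or knocked over (distance of coupling_steel from where it was at the start of the episode above 0.025 m or angle between coupling_steel's own z axis and vertical above 0.5 rad).
It also fails if it takes over 128 s, if anything falls off the work surface, if the arm or the gripper's body presses on something with over 40 N, if the wrist force passes 120 N, or if a joint passes its speed limit or range.

### The arm

A 7-joint arm with a two-finger parallel gripper is mounted at the origin on the work surface. World frame = base frame: x ahead of the robot, y to its left, z up, the work surface at z = 0. Lengths are in mm, angles in rad, forces in N, time in s.
With the tool pointing down it reaches from about 400 to 875 mm from the base axis. Payload 4.4 kg.
Tool frame: the origin (TCP) lies where the fingers leave the gripper's body, on its centre line; the fingertips stand 73 mm ahead of it and the grasp point (between the pads) lies 54 mm ahead of it; z points along the fingers, y is the line along which they close (so a half turn about z gives the same grasp; the last joint's range is limited). The gripper opens to 85 mm and grips with 20 to 120 N. Pads are 22 mm wide; open, the fingers measure 114 mm over their backs; the gripper's body (76 mm by 85 mm) begins 54 mm behind the grasp point. The pads swing forward as they close: fully open they stand 13 mm farther back than shut.
Start: joints at [1.241, 0.628, 0.038, 1.517, -0.027, 0.996, -0.02], TCP at [169.513, -627.521, 303.913] pointing down, gripper open.
Joint ranges: [-3.06, 3.06], [-0.37, 2.12], [-1.25, 1.32], [0.18, 2.47], [-1.1, 4.24], [0.23, 1.98], [-2.94, 2.94]. Speed limits (rad/s): [2.57, 2.57, 3.14, 3.14, 3.14, 3.14, 3.14].

### API

Orientations are given as [roll, pitch, yaw] about the fixed x, y, z axes, in that order (R = Rz(yaw) Ry(pitch) Rx(roll)).
In Python, from cell import ctrl gives the robot as it stands.
- The arm moves only by the tool send_rows, never from a script. Its argument "rows" is a list that holds one entry, the list of rows, each a list of 6 numbers: the shift along the tool's x, y, z in cm, then the turn, a rotation vector about the tool's x, y, z in rad. In form: [[[tx, ty, tz, wx, wy, wz], ...]]. A call has 1 to 10 rows; each row is the pose to reach, as a shift and turn from the pose commanded when the call began, along the tool's axes at that moment; what a row does not reach only later rows make up. A row lasts 1/10 s, in which the tool goes at most 50 mm and 8.59 degrees, less where a joint would pass 70% of its speed; a pose out of reach is approached as far as the arm can. A call with a gripper value outside its range is refused whole. "grip" is the closure in counts, from 0 (fully open) to 255 (shut), set as the call begins (left out, the last holds). The fingers move at their own pace and stop on an object; the grip force is fixed at half the most. Time passes only in rows, so rows that repeat a pose let the fingers close. It gives the time, the measured TCP pose, the force, the opening and the grip force at its end, in the units of the state.
- ctrl.read_state(): the state, without advancing time (a new reading comes with each control period).
- ctrl.get_image(name): name is "scene" or "top" or "wrist"; returns a dict with "pixels" (480x640x3 uint8, red, green, blue), "fx", "fy", "cx", "cy" (pixels), "D" ([k1, k2, p1, p2, k3] as OpenCV has them; the pictures are not rectified), "extrinsics" (4x4, takes a point from camera to world coordinates); the wrist camera has in their place "mount" (4x4, takes a point from camera to tool coordinates, whose origin is the TCP and whose axes are the flange's). Camera axes: x right, y up, looking along -z (the intrinsics and any distortion apply to the point x, -y, -z); pixel columns grow to the right and rows downward; lengths in mm; the calibration is good to about 2 mm. A picture is of the moment at which its call begins: read the wrist's pose just before it. There is no depth.
- ctrl.finish_job(): hands the job in; it is judged then, once.
The state is a dict: "clock": time; "qpos": joint angles; "qd": joint speeds; "tau": joint torques, N m; "eef_pos": TCP position; "tool_rot": TCP orientation; "force": force on the tool from outside, world axes, zero at the start; "torque": the same for the moment, N m; "width": finger opening in mm; "gripper_force": force on a finger pad.
Only numpy, scipy, OpenCV 4.12 (cv2) and the standard library are available. Lean on these libraries where they do the work, as an engineer would, in place of code of your own. Each camera call takes 0.05 s, during which the arm holds its last target. There are 200 camera calls.

## Working session

There is one attempt and no reset: what is moved stays moved. The work goes in short steps, Python scripts to look and compute and a tool call to move; the robot and the scene stay as the last step left them, time stands still between calls to the robot, and variables do not carry over. Pictures are saved under pics/ and viewed, at most 14 in all, crops included, and the job is handed in when it is done.

Besides the shell and the picture viewer there is one more tool, called as name([rows], argument=value, ...), one row to a line, values as JSON. send_rows: Moves the arm, as the interface text tells. Its arguments: {"type":"object","properties":{"rows":{"type":"array","items":{"type":"array","items":{"type":"array","items":{"type":"number"}}}},"grip":{"type":"number"}},"required":["rows"]}

```bash
mkdir -p pics; ls; python3 - <<'E'
from cell import ctrl
import cv2,numpy as np
s=ctrl.read_state(); print({k:np.round(v,3).tolist() for k,v in s.items()})
for n in ("scene","top"):
    d=ctrl.get_image(n); cv2.imwrite(f"pics/{n}0.png",d["pixels"][:,:,::-1])
    np.save(f"pics/{n}0.npy",d,allow_pickle=True)
    print(n,d["fx"],d["fy"],d["cx"],d["cy"],d["D"]);print(np.round(d["extrinsics"],3))
E
```

```text
pics
{'clock': 0.0, 'qpos': [1.241, 0.629, 0.038, 1.518, -0.027, 0.996, -0.02], 'qd': [-0.002, -0.0, 0.0, 0.003, 0.001, -0.001, 0.001], 'tau': [-0.0, -56.339, 1.226, -19.345, 0.011, 0.01, 0.0], 'eef_pos': [169.378, -627.039, 302.996], 'tool_rot': [-3.14, 0.0, 0.264], 'force': [-0.613, -0.629, -0.5], 'torque': [0.02, -0.015, 0.032], 'gripper_force': 0.0, 'width': 85.573}
scene 587.4725192506589 587.4725192506589 319.7297022258847 239.65774134507754 [-0.06073275  0.          0.          0.          0.        ]
[[-8.95000e-01 -2.59000e-01  3.62000e-01  9.29653e+02]
 [ 4.45000e-01 -5.00000e-01  7.43000e-01  7.47827e+02]
 [-1.20000e-02  8.26000e-01  5.63000e-01  6.26630e+02]
 [ 0.00000e+00  0.00000e+00  0.00000e+00  1.00000e+00]]
top 581.1187134693079 581.1187134693079 322.5714579959595 241.70322554496056 [-0.07926946  0.          0.          0.          0.        ]
[[-9.00000e-03  9.83000e-01 -1.84000e-01  2.84652e+02]
 [-1.00000e+00 -9.00000e-03 -4.00000e-03  2.51600e+00]
 [-5.00000e-03  1.84000e-01  9.83000e-01  1.35475e+03]
 [ 0.00000e+00  0.00000e+00  0.00000e+00  1.00000e+00]]
```

View pics/scene0.png

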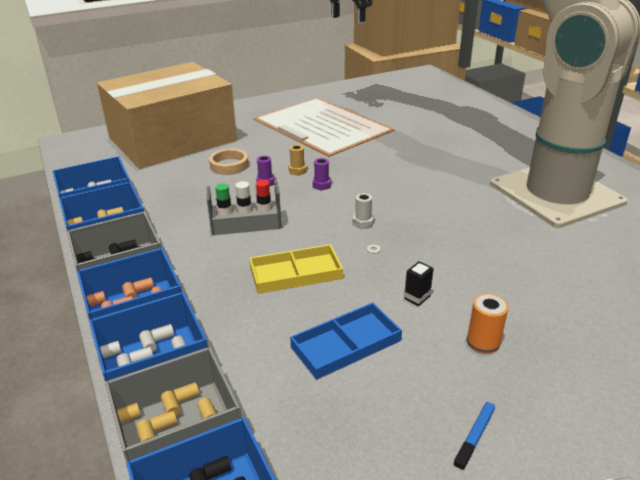

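View pics/top0.png

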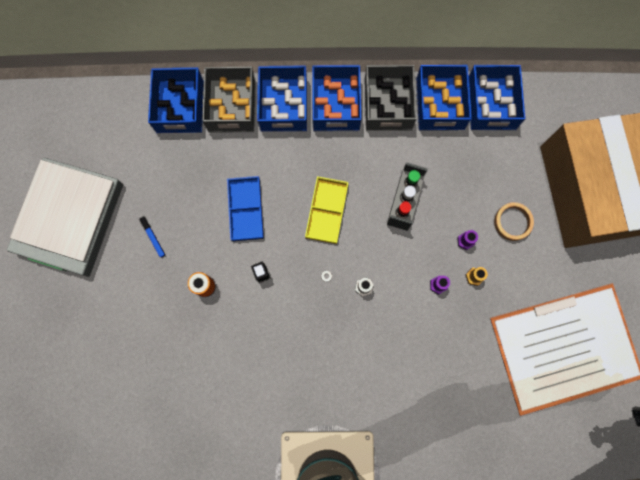

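Candidates seen in the top view:
- **Brass coupling:** the gold one at (478,275). The purple ones at (469,239) and (440,284) are look-alikes, and brass pieces also sit in the bins at (230,98) and (443,98).
- **Steel coupling (leave):** (365,286). The small ring at (326,276) is not it.
- **Filter:** (201,284).
- **Coil:** (261,271), with black pieces also in the bins.
- **Red cap:** (405,209), the near end of the rack. White is at (410,192) and green at (414,176).

```bash
cat > h.py <<'E'
import cv2,numpy as np
def rays(d,uv,E=None):
    K=np.array([[d["fx"],0,d["cx"]],[0,d["fy"],d["cy"]],[0,0,1.]])
    p=cv2.undistortPoints(np.float64(uv).reshape(-1,1,2),K,np.float64(d["D"])).reshape(-1,2)
    E=np.array(d["extrinsics"] if E is None else E)
    v=np.c_[p[:,0],-p[:,1],-np.ones(len(p))]@E[:3,:3].T
    return E[:3,3],v
def cast(d,uv,z,E=None):
    o,v=rays(d,uv,E); return o[:2]+v[:,:2]*((z-o[2])/v[:,2])[:,None]
def mask(d,lo,hi,roi=None):
    m=cv2.inRange(cv2.cvtColor(d["pixels"],cv2.COLOR_RGB2HSV),np.array(lo),np.array(hi))
    if roi is not None:
        k=np.zeros_like(m);x,y,r,s=roi;k[y-s:y+s,x-r:x+r]=255;m&=k
    return m
def big(m):
    c,_=cv2.findContours(m,cv2.RETR_EXTERNAL,cv2.CHAIN_APPROX_NONE)
    return max(c,key=cv2.contourArea).reshape(-1,2)
def rect(d,m,z,E=None):
    c=big(m); w=cast(d,c,z,E).astype(np.float32)
    (cx,cy),(a,b),t=cv2.minAreaRect(w)
    return np.round([cx,cy,a,b,t],1)
E
python3 - <<'E'
from h import *
d=np.load("pics/top0.npy",allow_pickle=True).item()
s=np.load("pics/scene0.npy",allow_pickle=True).item()
sat=((0,110,40),(179,255,255))
T=[("blue",((100,110,40),(130,255,255)),(246,209,28,40),11),
("yellow",((20,110,40),(35,255,255)),(327,211,30,42),11),
("red",((0,130,60),(8,255,255)),(405,209,14,14),73),
("white",((0,0,170),(179,60,255)),(410,192,9,9),80),
("green",((45,90,40),(85,255,255)),(414,176,10,10),73),
("filter",((3,120,60),(20,255,255)),(201,284,22,22),38),
("coilpatch",((0,0,170),(179,60,255)),(261,271,14,14),60),
("coil",((0,0,0),(179,255,70)),(261,272,14,16),30),
("brass",((12,100,40),(32,255,255)),(478,275,16,16),30),
("steeltop",((0,0,150),(179,60,255)),(365,286,14,14),60),
("rack",((0,0,0),(179,90,75)),(407,197,25,40),40)]
for n,(lo,hi),roi,z in T: print(n,rect(d,mask(d,lo,hi,roi),z))
for n,(lo,hi),roi,z in [("blue",((100,110,40),(130,255,255)),(347,340,60,40),11),
("yellow",((20,110,40),(35,255,255)),(297,268,52,28),11),("filter",((3,120,60),(20,255,255)),(487,322,25,35),38),
("red",((0,130,60),(8,255,255)),(263,188,12,14),73),("coilpatch",((0,0,170),(179,60,255)),(421,268,14,10),60),("brass",((12,100,40),(32,255,255)),(297,160,14,18),30)]:
    c=big(mask(s,lo,hi,roi)); u,v,w,h=cv2.boundingRect(c)
    print("scene",n,(u,v,w,h),np.round(cast(s,[[u+w/2,v+h/2]],z),0))
p=d["pixels"][:,:,::-1]
a=cv2.resize(p[150:320,380:500],None,fx=3.4,fy=3.4,interpolation=3)
b=cv2.resize(p[150:320,180:300],None,fx=3.3,fy=3.4,interpolation=3)
cv2.imwrite("pics/crop.png",np.hstack([b,a])[:600,:800])
E
```

```text
blue [619.1 191.9 153.2  78.5   4.3]
yellow [613.4  -2.8  77.8 154.2  78.7]
red [ 602.4 -180.8   25.8   30.    44.4]
white [ 638.1 -191.8   24.3   23.3   15.9]
green [ 676.  -203.3   26.7   32.3   62.2]
filter [431.5 282.6  55.4  50.2  58.3]
coilpatch [462.4 151.   21.4  17.   26.5]
coil [462.2 151.   44.1  31.3  23. ]
brass [ 450.6 -345.7   38.6   50.4   42.9]
steeltop [426.  -85.8  61.1  60.6  89.4]
rack [ 570.6 -169.8   54.3   21.6   73.1]
scene blue (291, 303, 111, 76) [[618. 193.]]
scene yellow (250, 244, 93, 49) [[609.  -3.]]
scene filter (468, 295, 40, 55) [[427. 280.]]
scene red (256, 181, 13, 16) [[ 594. -188.]]
scene coilpatch (407, 258, 28, 13) [[452. 139.]]
scene brass (289, 145, 17, 30) [[ 449. -349.]]
```

View pics/crop.png

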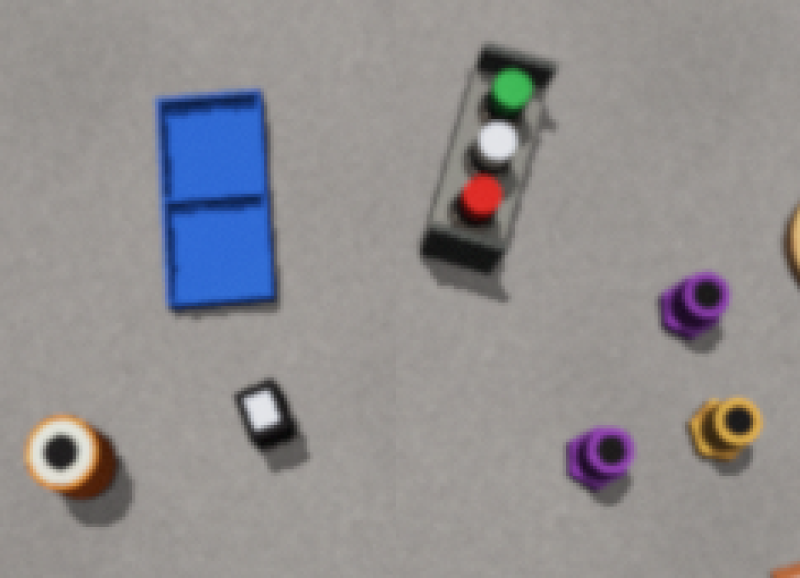

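The crop confirms it: gold coupling at (726,430) next to two purple ones, red cap nearest the robot in the rack, coil and filter on the left. Measured sizes agree with those given. First I'll go above the brass coupling.

```bash
cat >> h.py <<'E'
from scipy.spatial.transform import Rotation as R
def to(s,x,y,zg,yaw):
    "row from the measured pose to a grasp point x,y,zg, tool down, yaw in deg"
    r0=R.from_euler('xyz',s["tool_rot"]); r1=R.from_euler('xyz',[np.pi,0,np.radians(yaw)])
    t=r0.inv().apply(np.array([x,y,zg+54])-s["eef_pos"])/10
    return np.round(np.r_[t,(r0.inv()*r1).as_rotvec()],3).tolist()
def pose(s):
    M=np.eye(4);M[:3,:3]=R.from_euler('xyz',s["tool_rot"]).as_matrix();M[:3,3]=s["eef_pos"];return M
def st(s): print("t",round(s["clock"],2),np.round(s["eef_pos"],1),np.round(s["tool_rot"],3),"F",np.round(s["force"],1),"w",round(s["width"],1),"q1",round(s["qpos"][0],2),"q7",round(s["qpos"][6],2))
E
python3 - <<'E'
from cell import ctrl
from h import *
s=ctrl.read_state(); print(to(s,450,-346,150,45))
E
```

```text
[34.421, -19.804, 9.94, -0.002, -0.0, -0.522]
```

send_rows([
  [[34.4,-19.8,9.9,0,0,-0.52],[34.4,-19.8,9.9,0,0,-0.52],[34.4,-19.8,9.9,0,0,-0.52],[34.4,-19.8,9.9,0,0,-0.52],[34.4,-19.8,9.9,0,0,-0.52],[34.4,-19.8,9.9,0,0,-0.52],[34.4,-19.8,9.9,0,0,-0.52],[34.4,-19.8,9.9,0,0,-0.52],[34.4,-19.8,9.9,0,0,-0.52],[34.4,-19.8,9.9,0,0,-0.52]],
], grip=0)

```text
clock: 1.1
eef_pos: [451.5, -344.1, 204.1]
tool_rot: [-3.14, -0.001, 0.789]
force: [0.3, -0.0, -0.1]
width: 85.5
gripper_force: 0.0
```

```bash
python3 - <<'E'
from cell import ctrl
from h import *
s=ctrl.read_state();st(s); d=ctrl.get_image("wrist"); print(np.round(d["mount"],3),d["fx"])
np.save("pics/w1.npy",d,allow_pickle=True); cv2.imwrite("pics/w1.png",d["pixels"][:,:,::-1])
E
```

```text
t 1.1 [ 451.5 -344.1  204.1] [-3.14e+00 -1.00e-03  7.89e-01] F [ 0.3 -0.  -0.1] w 85.5 q1 0.65 q7 -0.25
[[-1.0000e-03  9.5200e-01  3.0700e-01  7.8163e+01]
 [ 1.0000e+00  1.0000e-03  1.0000e-03 -8.9600e-01]
 [ 1.0000e-03  3.0700e-01 -9.5200e-01 -7.0348e+01]
 [ 0.0000e+00  0.0000e+00  0.0000e+00  1.0000e+00]] 389.7453917383938
```

View pics/w1.png

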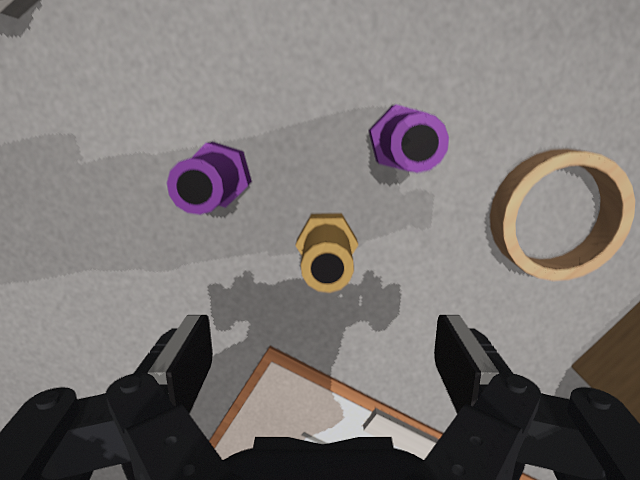

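The wrist view shows the brass coupling centred at (327,268) between the open fingers, with the purple ones at (195,188) and (420,142), clear of the finger paths. I'll refine from its top hole.

```bash
python3 - <<'E'
from cell import ctrl
from h import *
s=ctrl.read_state(); d=np.load("pics/w1.npy",allow_pickle=True).item(); E=pose(s)@d["mount"]
print(rect(d,mask(d,(0,0,0),(179,255,60),(327,268,20,20)),60,E), rect(d,mask(d,(12,90,60),(32,255,255),(327,252,35,45)),30,E))
c=big(mask(d,(12,90,60),(32,255,255),(327,268,32,26))); print(cv2.minEnclosingCircle(c))
E
```

```text
[ 445.6 -352.2   17.8   19.    45. ] [ 444.1 -353.5   55.1   40.4   45. ]
((326.5, 257.82000732421875), 34.35883331298828)
```

```bash
python3 - <<'E'
from cell import ctrl
from h import *
d=np.load("pics/top0.npy",allow_pickle=True).item()
print("top hole",cast(d,[[480.4,273.3]],60), rect(d,mask(d,(0,0,0),(179,255,60),(480,273,5,5)),60))
s=ctrl.read_state();st(s); d=ctrl.get_image("wrist"); E=pose(s)@d["mount"]
print(rect(d,mask(d,(0,0,0),(179,255,60),(327,268,20,22)),60,E))
s=ctrl.read_state();st(s)
E
```

```text
top hole [[ 450.52966442 -347.96012985]] [ 450.1 -348.2   11.7   11.4   89.3]
t 1.15 [ 449.8 -346.4  204.5] [-3.141e+00  1.000e-03  7.850e-01] F [-1.2 -0.1  0.1] w 85.3 q1 0.66 q7 -0.25
[ 447.6 -349.4   18.3   18.9   45. ]
t 1.2 [ 449.  -347.8  204.9] [-3.141e+00  1.000e-03  7.830e-01] F [ 0.7 -1.   0.7] w 85.5 q1 0.66 q7 -0.25
```

Settled estimates agree at about (449,-349). I'll go down to grasp height 44 and close.

send_rows([
  [[-0.27,0.07,3,0,0,0],[-0.27,0.07,6,0,0,0],[-0.27,0.07,8.5,0,0,0],[-0.27,0.07,10,0,0,0],[-0.27,0.07,10.7,0,0,0],[-0.27,0.07,10.7,0,0,0],[-0.27,0.07,10.7,0,0,0]],
])

```text
clock: 1.9
eef_pos: [448.8, -349.8, 98.8]
tool_rot: [3.14, -0.0, 0.783]
force: [-0.6, 0.0, -0.0]
width: 85.2
gripper_force: 0.0
```

send_rows([
  [[0,0,0,0,0,0],[0,0,0,0,0,0],[0,0,0,0,0,0],[0,0,0,0,0,0],[0,0,0,0,0,0],[0,0,0,0,0,0],[0,0,0,0,0,0],[0,0,0,0,0,0]],
], grip=255)

```text
clock: 2.7
eef_pos: [448.9, -349.2, 98.5]
tool_rot: [3.141, -0.0, 0.784]
force: [0.1, 1.4, 4.9]
width: 30.6
gripper_force: 59.0
```

send_rows([
  [[0,0,-2,0,0,0],[0,0,-5,0,0,0],[0,0,-8,0,0,0],[0,0,-11,0,0,0],[0,0,-13,0,0,0],[0,0,-13,0,0,0],[0,0,-13,0,0,0]],
])

```text
clock: 3.4
eef_pos: [448.2, -348.9, 227.4]
tool_rot: [-3.141, 0.0, 0.784]
force: [-0.9, -0.5, -1.8]
width: 30.7
gripper_force: 59.8
```

```bash
python3 - <<'E'
from cell import ctrl
from h import *
s=ctrl.read_state();st(s);print(to(s,648,-10,174,-11.3),to(s,600,-10,174,-11.3))
E
```

```text
t 3.4 [ 448.2 -348.9  227.4] [-3.141  0.     0.784] F [-0.9 -0.5 -1.8] w 30.7 q1 0.67 q7 -0.24
[38.072, -9.894, -0.059, -0.0, 0.0, 0.981] [34.672, -13.283, -0.057, -0.0, 0.0, 0.981]
```

send_rows([
  [[2,-0.5,0,0,0,0.1],[6,-1.6,0,0,0,0.22],[10.5,-2.7,0,0,0,0.34],[15,-3.9,0,0,0,0.46],[19.5,-5.1,0,0,0,0.58],[24,-6.2,0,0,0,0.7],[28.5,-7.4,0,0,0,0.82],[33,-8.6,0,0,0,0.92],[36.5,-9.5,0,0,0,0.98],[38.1,-9.9,0,0,0,0.98]],
])

```text
clock: 4.4
eef_pos: [649.0, -4.3, 225.2]
tool_rot: [-3.14, 0.003, -0.191]
force: [-1.3, -0.0, -2.3]
width: 30.9
gripper_force: 59.8
```

send_rows([
  [[0,0,0,0,0,0],[0,0,0,0,0,0],[0,0,0,0,0,0]],
])

```text
clock: 4.7
eef_pos: [647.4, -12.9, 227.4]
tool_rot: [3.139, 0.002, -0.199]
force: [-0.0, -0.9, -1.6]
width: 30.7
gripper_force: 59.8
```

```bash
python3 - <<'E'
from cell import ctrl
from h import *
s=ctrl.read_state();st(s);d=ctrl.get_image("wrist"); E=pose(s)@d["mount"]
np.save("pics/w2.npy",d,allow_pickle=True); cv2.imwrite("pics/w2.png",d["pixels"][:,:,::-1])
m=mask(d,(22,140,60),(34,255,255)); print(rect(d,m,11,E),to(s,648,-10,48,-11.3))
E
```

```text
t 4.7 [647.4 -12.9 227.4] [ 3.139e+00  2.000e-03 -1.990e-01] F [-0.  -0.9 -1.6] w 30.7 q1 -0.17 q7 -1.61
[634.6  -8.9  78.4 100.2  78.6] [0.023, -0.328, 12.535, 0.002, 0.002, -0.002]
```

View pics/w2.png

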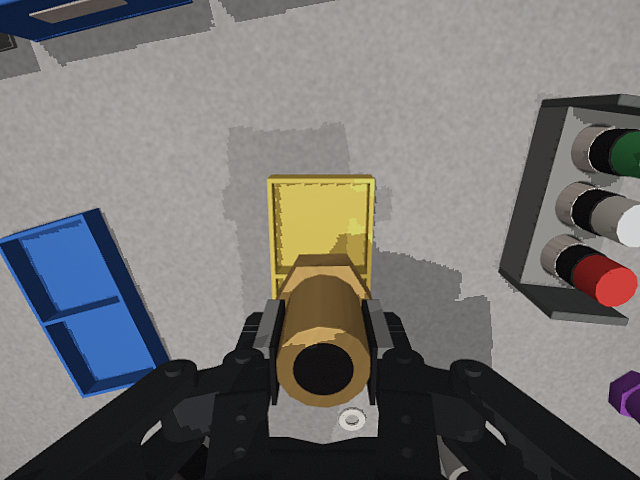

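The brass coupling is held upright. The far yellow compartment shows, with its corners at (268,177) and (375,177) and the cross wall at about row 275. I'll check the compartment centre from those corners.

```bash
python3 - <<'E'
from cell import ctrl
from h import *
s=ctrl.read_state();st(s);d=np.load("pics/w2.npy",allow_pickle=True).item()
d2=ctrl.get_image("wrist"); E=pose(s)@d2["mount"]
m=mask(d2,(22,140,60),(34,255,255),(320,200,100,60)); c=big(m)
q=c[c[:,1]<c[:,1].min()+6]; uv=[q[q[:,0].argmin()],q[q[:,0].argmax()]]
p=cast(d2,uv,22,E); print(uv,p, np.linalg.norm(p[1]-p[0]))
e=(p[1]-p[0])/76; n=np.array([e[1],-e[0]]); n*=-np.sign(n[0])
for k in(38,74.5,111): print(k,p.mean(0)+n*k)
print(np.degrees(np.arctan2(-n[1],-n[0])),to(s,648,-10,48,-11.3))
E
```

```text
t 4.75 [647.6 -12.8 227.6] [ 3.14e+00  1.00e-03 -2.00e-01] F [-0.5  0.  -2.7] w 30.6 q1 -0.17 q7 -1.61
[array([268, 179], dtype=int32), array([373, 179], dtype=int32)] [[690.20792514  18.03616357]
 [675.38294296 -54.77785858]] 74.30788597828456
38 [646.38842297 -10.95835641]
74.5 [611.41853076  -3.83846365]
111 [576.44863854   3.28142911]
-11.508161737194824 [-0.003, -0.305, 12.564, 0.002, 0.001, -0.002]
```

send_rows([
  [[0,-0.2,2,0,0,0],[0,-0.2,5,0,0,0],[0,-0.2,8,0,0,0],[0,-0.2,10.5,0,0,0],[0,-0.2,11.8,0,0,0],[0,-0.2,12.3,0,0,0],[0,-0.2,12.6,0,0,0],[0,-0.2,12.6,0,0,0],[0,-0.2,12.6,0,0,0],[0,-0.2,12.6,0,0,0]],
])

```text
clock: 5.8
eef_pos: [649.5, -8.0, 103.0]
tool_rot: [-3.141, -0.002, -0.196]
force: [0.1, 0.8, -2.6]
width: 31.0
gripper_force: 59.8
```

send_rows([
  [[0,0,0,0,0,0],[0,0,0,0,0,0],[0,0,0,0,0,0],[0,0,0,0,0,0],[0,0,0,0,0,0]],
], grip=70)

```text
clock: 6.3
eef_pos: [649.0, -8.1, 102.0]
tool_rot: [-3.142, -0.0, -0.196]
force: [-0.8, 0.3, -0.0]
width: 61.8
gripper_force: 0.0
```

send_rows([
  [[0,0,-2,0,0,0],[0,0,-5,0,0,0],[0,0,-8,0,0,0],[0,0,-11,0,0,0],[0,0,-13,0,0,0],[0,0,-13,0,0,0],[0,0,-13,0,0,0]],
])

```text
clock: 7.0
eef_pos: [648.7, -8.0, 231.8]
tool_rot: [-3.141, -0.0, -0.196]
force: [-0.2, -0.8, 0.3]
width: 61.6
gripper_force: 0.0
```

```bash
python3 - <<'E'
from cell import ctrl
from h import *
s=ctrl.read_state();st(s);print(to(s,602,-181,150,-17))
d=ctrl.get_image("wrist"); E=pose(s)@d["mount"]
m=mask(d,(0,0,0),(179,255,60),(320,330,70,100)); print(rect(d,m,63,E))
cv2.imwrite("pics/w3.png",d["pixels"][:,:,::-1])
E
```

```text
t 7.0 [648.7  -8.  231.8] [-3.141 -0.    -0.196] F [-0.2 -0.8  0.3] w 61.6 q1 -0.18 q7 -1.61
[-1.211, 17.885, 2.78, -0.0, -0.0, 0.1]
[648.2  -7.8  18.7  19.   16.1]
```

View pics/w3.png

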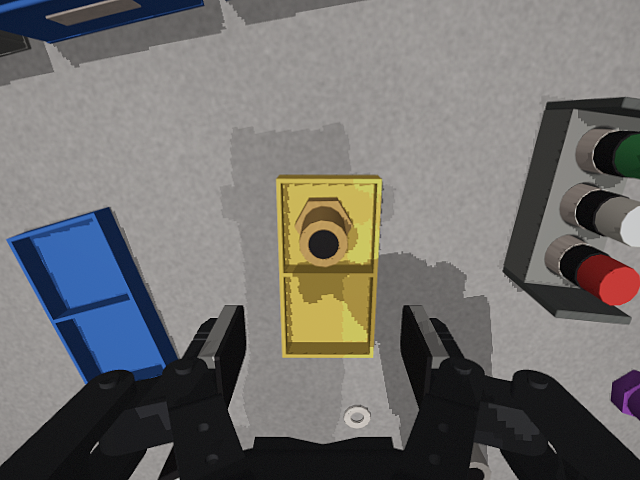

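Brass stands centred in the far yellow compartment, at about (648,-8). Next is the red bottle.

send_rows([
  [[0,2,0,0,0,0.02],[-0.3,6,0,0,0,0.04],[-0.6,10,0,0,0,0.06],[-0.9,14,0,0,0,0.08],[-1.1,17,0,0,0,0.1],[-1.2,17.9,0,0,0,0.1],[-1.2,17.9,0,0,0,0.1],[-1.2,17.9,0,0,0,0.1],[-1.2,17.9,0,0,0,0.1]],
])

```text
clock: 7.95
eef_pos: [602.8, -179.0, 231.5]
tool_rot: [-3.14, 0.001, -0.293]
force: [0.4, -0.4, 0.1]
width: 62.0
gripper_force: 0.0
```

```bash
python3 - <<'E'
from cell import ctrl
from h import *
s=ctrl.read_state();st(s)
d=ctrl.get_image("wrist"); E=pose(s)@d["mount"]
for n,lo,hi in(("red",(0,150,60),(6,255,255)),("green",(45,90,40),(85,255,255))):
    print(n,rect(d,mask(d,lo,hi),79,E))
cv2.imwrite("pics/w4.png",d["pixels"][:,:,::-1]);np.save("pics/w4.npy",d,allow_pickle=True)
E
```

```text
t 7.95 [ 602.8 -179.   231.5] [-3.14e+00  1.00e-03 -2.93e-01] F [ 0.4 -0.4  0.1] w 62.0 q1 0.09 q7 -1.42
red [ 595.2 -179.2   26.5   34.    74.3]
green [ 668.5 -202.3   26.9   26.7   67.9]
```

View pics/w4.png

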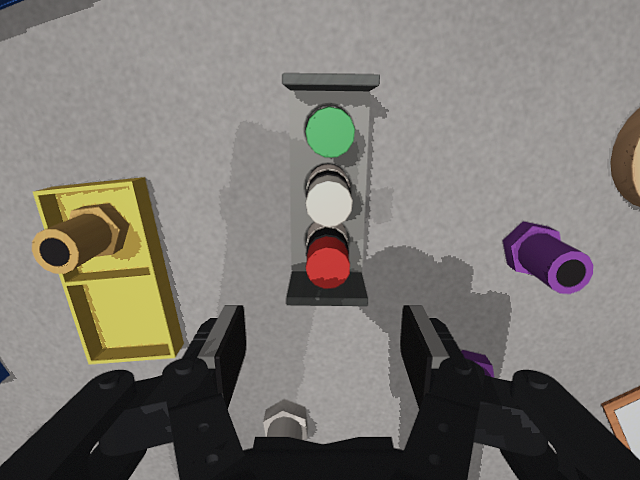

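```bash
python3 - <<'E'
from cell import ctrl
from h import *
s=ctrl.read_state();st(s)
d=ctrl.get_image("wrist"); E=pose(s)@d["mount"]
for n,lo,hi,z in(("red",(0,150,60),(6,255,255),79.5),("green",(45,90,40),(85,255,255),85)):
    print(n,rect(d,mask(d,lo,hi),z,E))
t=np.load("pics/top0.npy",allow_pickle=True).item()
print(rect(t,mask(t,(0,130,60),(8,255,255),(405,209,14,14)),79.5),rect(t,mask(t,(45,90,40),(85,255,255),(414,176,10,10)),79.5))
print(to(s,598.5,-179.5,62,-17.3))
E
```

```text
t 8.0 [ 602.9 -179.1  231.6] [-3.14   0.    -0.293] F [0.6 0.2 0.4] w 62.1 q1 0.09 q7 -1.42
red [ 595.6 -178.9   26.4   33.9   78.7]
green [ 668.5 -202.6   26.2   25.8   26.6]
[ 600.8 -179.9   25.6   29.9   44.4] [ 674.1 -202.3   26.5   32.2   62.2]
[-0.401, 0.178, 11.561, -0.001, 0.0, 0.009]
```

send_rows([
  [[-0.4,0.1,0.5,0,0,0],[-0.4,0.1,3,0,0,0],[-0.4,0.1,6,0,0,0],[-0.4,0.1,8.5,0,0,0],[-0.4,0.1,10.5,0,0,0],[-0.4,0.1,11.5,0,0,0],[-0.4,0.1,11.5,0,0,0],[-0.4,0.1,11.5,0,0,0]],
])

```text
clock: 8.85
eef_pos: [598.5, -181.1, 117.5]
tool_rot: [3.142, -0.001, -0.296]
force: [0.7, -0.1, -0.2]
width: 61.8
gripper_force: 0.0
```

send_rows([
  [[0,0,0,0,0,0],[0,0,0,0,0,0],[0,0,0,0,0,0],[0,0,0,0,0,0],[0,0,0,0,0,0],[0,0,0,0,0,0]],
], grip=255)

```text
clock: 9.45
eef_pos: [598.8, -181.1, 118.1]
tool_rot: [-3.141, -0.002, -0.296]
force: [-0.6, 1.0, 6.4]
width: 26.1
gripper_force: 58.8
```

send_rows([
  [[0,0,-0.5,0,0,0],[0,0,-1.5,0,0,0],[0,0,-3,0,0,0],[0,0,-5,0,0,0],[0,0,-8,0,0,0],[0,0,-11,0,0,0],[0,0,-13,0,0,0],[0,0,-14,0,0,0],[0,0,-14,0,0,0],[0,0,-14,0,0,0]],
])

```text
clock: 10.45
eef_pos: [597.7, -180.8, 256.4]
tool_rot: [-3.141, 0.001, -0.296]
force: [0.4, 0.3, -0.6]
width: 26.2
gripper_force: 59.0
```

```bash
python3 - <<'E'
from cell import ctrl
from h import *
s=ctrl.read_state();st(s)
# blue tray centre 619,192 yaw 4.3 : near/far compartments
u=np.array([np.cos(np.radians(4.3)),np.sin(np.radians(4.3))])
for k in(36.5,-36.5):
    p=np.array([619,192])+k*u; print(p,to(s,*p,202,4.3))
d=ctrl.get_image("wrist"); cv2.imwrite("pics/w5.png",d["pixels"][:,:,::-1])
E
```

```text
t 10.45 [ 597.7 -180.8  256.4] [-3.141e+00  1.000e-03 -2.960e-01] F [ 0.4  0.3 -0.6] w 26.2 q1 0.09 q7 -1.42
[655.39725737 194.73672353] [-5.441, -37.606, 0.053, -0.0, 0.001, -0.371]
[582.60274263 189.26327647] [-12.243, -34.957, 0.06, -0.0, 0.001, -0.371]
```

View pics/w5.png

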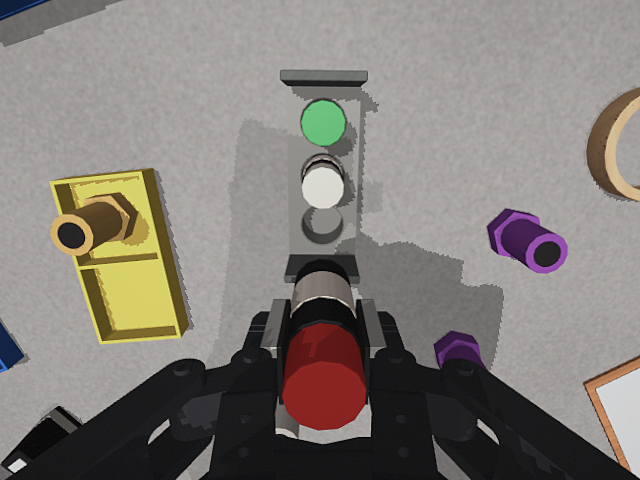

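The red bottle is out (red cap at (324,375)); white and green are still seated. I'll carry it to the far blue compartment.

send_rows([
  [[-0.3,-2,0,0,0,-0.04],[-0.9,-6,0,0,0,-0.08],[-1.5,-10.5,0,0,0,-0.12],[-2.2,-15,0,0,0,-0.16],[-2.8,-19.5,0,0,0,-0.2],[-3.5,-24,0,0,0,-0.24],[-4.1,-28.5,0,0,0,-0.28],[-4.7,-32.5,0,0,0,-0.32],[-5.2,-36,0,0,0,-0.36],[-5.4,-37.6,0,0,0,-0.37]],
])

```text
clock: 11.5
eef_pos: [654.8, 201.0, 255.4]
tool_rot: [-3.138, 0.002, 0.082]
force: [-0.7, 0.1, -0.0]
width: 26.2
gripper_force: 59.0
```

send_rows([
  [[0,0,0,0,0,0],[0,0,0,0,0,0],[0,0,0,0,0,0],[0,0,0,0,0,0],[0,0,0,0,0,0]],
])

```text
clock: 12.0
eef_pos: [656.4, 192.6, 257.2]
tool_rot: [3.141, -0.0, 0.071]
force: [0.6, -0.3, -0.2]
width: 26.0
gripper_force: 59.0
```

```bash
python3 - <<'E'
from cell import ctrl
from h import *
s=ctrl.read_state();st(s)
d2=ctrl.get_image("wrist"); E=pose(s)@d2["mount"]
c=big(mask(d2,(100,110,40),(130,255,255),(320,230,120,90)))
q=c[c[:,1]<c[:,1].min()+6]; uv=[q[q[:,0].argmin()],q[q[:,0].argmax()]]
p=cast(d2,uv,22,E); print(uv,p, np.linalg.norm(p[1]-p[0]))
e=(p[1]-p[0])/76; n=np.array([e[1],-e[0]]); n*=-np.sign(n[0])
for k in(38,74.5,111): print(k,p.mean(0)+n*k)
print(to(s,*(p.mean(0)+n*38),61,4.3))
cv2.imwrite("pics/w6.png",d2["pixels"][:,:,::-1])
E
```

```text
t 12.0 [656.4 192.6 257.2] [ 3.141 -0.     0.071] F [ 0.6 -0.3 -0.2] w 26.0 q1 -0.43 q7 -1.7
[array([275, 176], dtype=int32), array([371, 178], dtype=int32)] [[687.46914876 232.81267676]
 [691.18904157 157.79724996]] 75.10760187476053
38 [651.82138177 193.44501696]
74.5 [615.79423601 191.65848949]
111 [579.76709024 189.87196202]
[-0.456, -0.12, 14.215, 0.0, -0.0, -0.004]
```

View pics/w6.png

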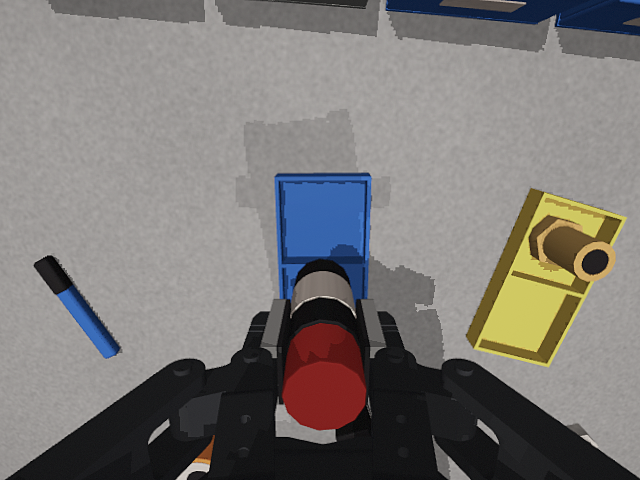

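The bottle hangs over the blue tray and agrees with the compartment centre to within 4 mm. Lowering it now.

send_rows([
  [[-0.3,-0.1,2,0,0,0],[-0.3,-0.1,5,0,0,0],[-0.3,-0.1,8.5,0,0,0],[-0.3,-0.1,11.5,0,0,0],[-0.3,-0.1,13.2,0,0,0],[-0.3,-0.1,13.8,0,0,0],[-0.3,-0.1,14.1,0,0,0],[-0.3,-0.1,14.15,0,0,0],[-0.3,-0.1,14.15,0,0,0],[-0.3,-0.1,14.15,0,0,0]],
])

```text
clock: 13.05
eef_pos: [653.9, 195.3, 116.7]
tool_rot: [-3.141, -0.002, 0.074]
force: [0.2, 0.3, 0.3]
width: 26.2
gripper_force: 59.0
```

send_rows([
  [[0,0,0,0,0,0],[0,0,0,0,0,0],[0,0,0,0,0,0]],
])

```text
clock: 13.35
eef_pos: [653.2, 195.2, 115.7]
tool_rot: [-3.142, -0.0, 0.074]
force: [-0.1, -0.4, -0.3]
width: 25.9
gripper_force: 59.0
```

send_rows([
  [[0,0,0.05,0,0,0],[0,0,0.07,0,0,0],[0,0,0.07,0,0,0]],
])

```text
clock: 13.65
eef_pos: [653.4, 195.1, 115.2]
tool_rot: [-3.141, -0.0, 0.074]
force: [-1.3, -0.7, 4.8]
width: 26.1
gripper_force: 59.3
```

send_rows([
  [[0,0,0,0,0,0],[0,0,0,0,0,0],[0,0,0,0,0,0],[0,0,0,0,0,0],[0,0,0,0,0,0]],
], grip=70)

```text
clock: 14.15
eef_pos: [653.1, 195.1, 114.6]
tool_rot: [3.142, 0.0, 0.074]
force: [0.6, -0.2, 0.0]
width: 62.0
gripper_force: 0.0
```

send_rows([
  [[0,0,-2,0,0,0],[0,0,-5,0,0,0],[0,0,-8,0,0,0],[0,0,-11,0,0,0],[0,0,-13,0,0,0],[0,0,-13,0,0,0],[0,0,-13,0,0,0]],
])

```text
clock: 14.85
eef_pos: [653.0, 195.1, 244.6]
tool_rot: [-3.141, -0.0, 0.074]
force: [-0.0, 1.0, 0.1]
width: 61.6
gripper_force: 0.0
```

```bash
python3 - <<'E'
from cell import ctrl
from h import *
s=ctrl.read_state();st(s)
d=ctrl.get_image("wrist"); E=pose(s)@d["mount"]
print(rect(d,mask(d,(0,150,60),(6,255,255)),76.5,E), to(s,462,151,150,25))
E
```

```text
t 14.85 [653.  195.1 244.6] [-3.141 -0.     0.074] F [-0.   1.   0.1] w 61.6 q1 -0.44 q7 -1.7
[650.  196.4  32.   25.4   4.2] [-19.372, 2.993, 4.059, -0.0, -0.0, -0.363]
```

send_rows([
  [[-2,0.3,0,0,0,-0.05],[-6,0.9,0.5,0,0,-0.12],[-10,1.5,1,0,0,-0.2],[-14,2.1,1.5,0,0,-0.28],[-17.5,2.7,2,0,0,-0.36],[-19.4,3,2,0,0,-0.36],[-19.4,3,2,0,0,-0.36],[-19.4,3,2,0,0,-0.36],[-19.4,3,2,0,0,-0.36],[-19.4,3,2,0,0,-0.36]],
])

```text
clock: 15.9
eef_pos: [463.0, 151.2, 224.5]
tool_rot: [3.141, -0.001, 0.434]
force: [0.1, 0.7, 0.0]
width: 61.6
gripper_force: 0.0
```

```bash
python3 - <<'E'
from cell import ctrl
from h import *
s=ctrl.read_state();st(s)
d=ctrl.get_image("wrist"); E=pose(s)@d["mount"]
m=mask(d,(0,0,150),(179,50,255),(320,275,60,50)); print(rect(d,m,60,E))
cv2.imwrite("pics/w7.png",d["pixels"][:,:,::-1]);np.save("pics/w7.npy",d,allow_pickle=True)
E
```

```text
t 15.9 [463.  151.2 224.5] [ 3.141e+00 -1.000e-03  4.340e-01] F [0.1 0.7 0. ] w 61.6 q1 -0.43 q7 -1.43
[459.9 149.2  22.3  18.3  21. ]
```

View pics/w7.png

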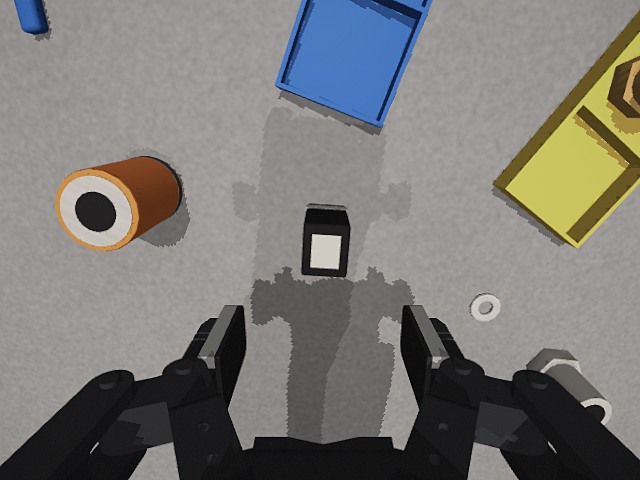

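The coil's patch is at (325,251), with its narrow 30 mm side across the fingers. Grasping it.

send_rows([
  [[-0.2,0,2,0,0,0.05],[-0.2,0,5,0,0,0.05],[-0.2,0,8,0,0,0.05],[-0.2,0,10.5,0,0,0.05],[-0.2,0,12,0,0,0.05],[-0.2,0,12.6,0,0,0.05],[-0.2,0,12.6,0,0,0.05],[-0.2,0,12.6,0,0,0.05]],
])

```text
clock: 16.75
eef_pos: [460.7, 150.2, 99.2]
tool_rot: [3.141, -0.001, 0.384]
force: [0.4, -0.3, -0.3]
width: 62.2
gripper_force: 0.0
```

send_rows([
  [[0,0,0,0,0,0],[0,0,0,0,0,0],[0,0,0,0,0,0],[0,0,0,0,0,0],[0,0,0,0,0,0],[0,0,0,0,0,0]],
], grip=255)

```text
clock: 17.35
eef_pos: [460.6, 150.2, 99.6]
tool_rot: [3.141, -0.002, 0.384]
force: [-1.4, 0.5, 6.4]
width: 29.4
gripper_force: 59.2
```

send_rows([
  [[0,0,-1,0,0,0],[0,0,-3,0,0,0],[0,0,-6,0,0,0],[0,0,-9,0,0,0],[0,0,-12,0,0,0],[0,0,-13,0,0,0],[0,0,-13,0,0,0],[0,0,-13,0,0,0]],
])

```text
clock: 18.15
eef_pos: [459.5, 150.0, 228.0]
tool_rot: [-3.141, 0.001, 0.384]
force: [0.2, -0.3, -1.2]
width: 29.5
gripper_force: 59.5
```

```bash
python3 - <<'E'
from cell import ctrl
from h import *
s=ctrl.read_state();st(s); print(to(s,578,3.5,174,-11.3))
E
```

```text
t 18.15 [459.5 150.  228. ] [-3.141e+00  1.000e-03  3.840e-01] F [ 0.2 -0.3 -1.2] w 29.5 q1 -0.45 q7 -1.47
[5.505, 18.02, -0.004, 0.0, 0.001, 0.581]
```

send_rows([
  [[0.5,1.5,0,0,0,0.08],[1.4,4.5,0,0,0,0.18],[2.4,8,0,0,0,0.28],[3.5,11.5,0,0,0,0.4],[4.5,15,0,0,0,0.5],[5.2,17,0,0,0,0.56],[5.5,18,0,0,0,0.58],[5.5,18,0,0,0,0.58],[5.5,18,0,0,0,0.58],[5.5,18,0,0,0,0.58]],
])

```text
clock: 19.15
eef_pos: [577.4, 5.5, 228.2]
tool_rot: [-3.141, 0.002, -0.193]
force: [0.2, -0.1, -1.3]
width: 28.8
gripper_force: 59.5
```

```bash
python3 - <<'E'
from cell import ctrl
from h import *
s=ctrl.read_state();st(s); print(to(s,578,3.5,48.6,-11.3))
E
```

```text
t 19.15 [577.4   5.5 228.2] [-3.141e+00  2.000e-03 -1.930e-01] F [ 0.2 -0.1 -1.3] w 28.8 q1 -0.22 q7 -1.61
[0.119, 0.194, 12.561, -0.001, 0.002, 0.004]
```

send_rows([
  [[0,0,2,0,0,0],[0,0,5,0,0,0],[0,0,8,0,0,0],[0,0,10.5,0,0,0],[0,0,11.8,0,0,0],[0,0,12.3,0,0,0],[0,0,12.55,0,0,0],[0,0,12.6,0,0,0],[0,0,12.6,0,0,0],[0,0,12.6,0,0,0]],
])

```text
clock: 20.15
eef_pos: [579.0, 3.8, 103.6]
tool_rot: [-3.141, -0.002, -0.196]
force: [0.5, 0.3, -1.2]
width: 29.2
gripper_force: 59.5
```

send_rows([
  [[0,0,0,0,0,0],[0,0,0,0,0,0],[0,0,0,0,0,0],[0,0,0,0,0,0]],
])

```text
clock: 20.55
eef_pos: [578.5, 3.7, 102.8]
tool_rot: [3.142, -0.0, -0.196]
force: [-0.6, -0.3, -0.8]
width: 29.3
gripper_force: 59.5
```

Within 0.5 mm of the floor. Releasing and backing off.

send_rows([
  [[0,0,0.04,0,0,0],[0,0,0.04,0,0,0],[0,0,0.04,0,0,0],[0,0,0.04,0,0,0],[0,0,0.04,0,0,0]],
], grip=70)

```text
clock: 21.05
eef_pos: [578.5, 3.7, 102.4]
tool_rot: [-3.142, -0.0, -0.196]
force: [0.1, -0.2, -0.7]
width: 62.0
gripper_force: 0.0
```

send_rows([
  [[0,0,-2,0,0,0],[0,0,-5,0,0,0],[0,0,-8,0,0,0],[0,0,-11,0,0,0],[0,0,-13,0,0,0],[0,0,-13,0,0,0],[0,0,-13,0,0,0]],
], grip=70)

```text
clock: 21.75
eef_pos: [578.4, 3.9, 232.4]
tool_rot: [-3.141, -0.0, -0.196]
force: [-0.2, 0.7, 0.1]
width: 62.2
gripper_force: 0.0
```

```bash
python3 - <<'E'
from cell import ctrl
from h import *
s=ctrl.read_state();st(s)
d=ctrl.get_image("wrist"); cv2.imwrite("pics/w8.png",d["pixels"][:,:,::-1])
E=pose(s)@d["mount"]; print(rect(d,mask(d,(0,0,150),(179,50,255),(320,270,60,60)),63,E))
print(to(s,429.5,282,176,25))
E
```

```text
t 21.75 [578.4   3.9 232.4] [-3.141 -0.    -0.196] F [-0.2  0.7  0.1] w 62.2 q1 -0.22 q7 -1.61
[576.9   4.   17.7  21.8  78.7]
[-20.021, -24.378, 0.238, -0.0, -0.0, -0.632]
```

View pics/w8.png

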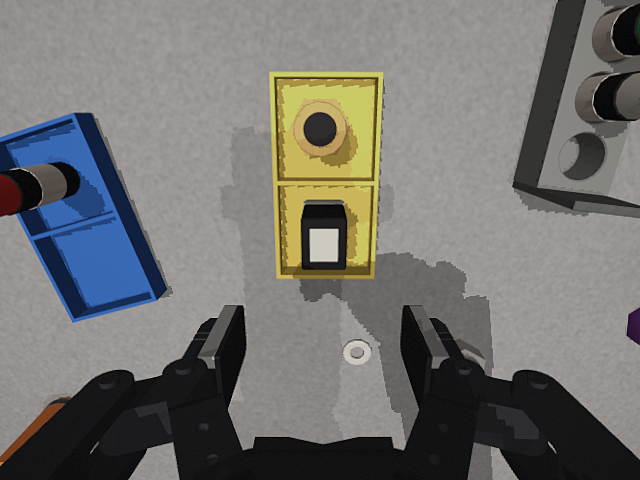

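The coil and brass both stand centred in the yellow tray. Now the filter.

send_rows([
  [[-1.5,-2,0,0,0,-0.06],[-4.5,-5.5,0,0,0,-0.14],[-7.5,-9,0,0,0,-0.22],[-10.5,-12.5,0,0,0,-0.32],[-13.5,-16.5,0,0,0,-0.42],[-16.5,-20,0,0,0,-0.52],[-19,-23,0,0,0,-0.6],[-20,-24.4,0.2,0,0,-0.63],[-20,-24.4,0.2,0,0,-0.63],[-20,-24.4,0.2,0,0,-0.63]],
], grip=0)

```text
clock: 22.8
eef_pos: [430.3, 280.7, 229.5]
tool_rot: [3.14, 0.001, 0.432]
force: [0.2, -0.7, 0.3]
width: 85.1
gripper_force: 0.0
```

send_rows([
  [[0,0,0,0,0,0],[0,0,0,0,0,0],[0,0,0,0,0,0]],
])

```text
clock: 23.1
eef_pos: [430.6, 280.9, 230.3]
tool_rot: [3.141, -0.0, 0.431]
force: [0.5, 0.2, 0.6]
width: 85.2
gripper_force: 0.0
```

```bash
python3 - <<'E'
from cell import ctrl
from h import *
s=ctrl.read_state();st(s)
d=ctrl.get_image("wrist"); cv2.imwrite("pics/w9.png",d["pixels"][:,:,::-1])
E=pose(s)@d["mount"]; r=rect(d,mask(d,(3,120,60),(20,255,255),(320,260,100,90)),38,E); print(r)
m=mask(d,(0,0,150),(179,60,255),(320,280,70,60)); print(rect(d,m,76,E))
print(to(s,r[0],r[1],50,25))
E
```

```text
t 23.1 [430.6 280.9 230.3] [ 3.141 -0.     0.431] F [0.5 0.2 0.6] w 85.2 q1 -0.71 q7 -1.67
[426.2 278.2  69.9  56.8   5.9]
[430.2 282.2  38.7  41.5  24.6]
[-0.513, 0.053, 12.633, 0.001, -0.0, -0.005]
```

View pics/w9.png

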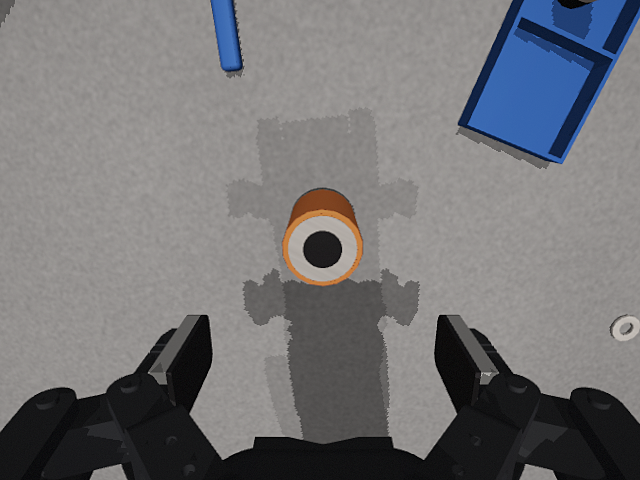

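The filter top is at (322,250), centred between the fingers. Grasping straight down.

send_rows([
  [[-0.1,0,2,0,0,0],[-0.1,0,5,0,0,0],[-0.1,0,8,0,0,0],[-0.1,0,10.5,0,0,0],[-0.1,0,12,0,0,0],[-0.1,0,12.6,0,0,0],[-0.1,0,12.6,0,0,0],[-0.1,0,12.6,0,0,0]],
])

```text
clock: 23.95
eef_pos: [429.5, 281.7, 105.0]
tool_rot: [-3.141, -0.001, 0.433]
force: [0.7, 0.0, 0.6]
width: 85.7
gripper_force: 0.0
```

send_rows([
  [[0,0,0,0,0,0],[0,0,0,0,0,0],[0,0,0,0,0,0],[0,0,0,0,0,0],[0,0,0,0,0,0],[0,0,0,0,0,0]],
], grip=255)

```text
clock: 24.55
eef_pos: [429.4, 281.8, 105.3]
tool_rot: [-3.141, -0.001, 0.434]
force: [-0.4, -0.9, 6.5]
width: 48.6
gripper_force: 61.3
```

send_rows([
  [[0,0,-1,0,0,0],[0,0,-3,0,0,0],[0,0,-6,0,0,0],[0,0,-9,0,0,0],[0,0,-12,0,0,0],[0,0,-13,0,0,0],[0,0,-13,0,0,0],[0,0,-13,0,0,0]],
])

```text
clock: 25.35
eef_pos: [428.4, 281.4, 233.6]
tool_rot: [3.141, 0.001, 0.434]
force: [0.2, -0.7, -1.5]
width: 49.0
gripper_force: 62.3
```

```bash
python3 - <<'E'
from cell import ctrl
from h import *
s=ctrl.read_state();st(s); print(to(s,580.5,189.8,180,4))
E
```

```text
t 25.35 [428.4 281.4 233.6] [3.141e+00 1.000e-03 4.340e-01] F [ 0.2 -0.7 -1.5] w 49.0 q1 -0.72 q7 -1.67
[9.954, 14.704, -0.055, 0.0, 0.001, 0.364]
```

send_rows([
  [[1,1.5,0,0,0,0.04],[2.8,4.2,0,0,0,0.1],[4.8,7,0,0,0,0.18],[6.8,10,0,0,0,0.26],[8.6,12.7,0,0,0,0.32],[9.6,14.2,0,0,0,0.36],[10,14.7,0,0,0,0.36],[10,14.7,0,0,0,0.36],[10,14.7,0,0,0,0.36],[10,14.7,0,0,0,0.36]],
])

```text
clock: 26.35
eef_pos: [580.3, 191.4, 234.0]
tool_rot: [-3.141, 0.002, 0.076]
force: [-0.2, 0.1, -1.1]
width: 49.1
gripper_force: 62.3
```

```bash
python3 - <<'E'
from cell import ctrl
from h import *
s=ctrl.read_state();st(s); print(to(s,580.5,189.8,54.5,4))
E
```

```text
t 26.35 [580.3 191.4 234. ] [-3.141e+00  2.000e-03  7.600e-02] F [-0.2  0.1 -1.1] w 49.1 q1 -0.49 q7 -1.7
[0.023, 0.165, 12.546, -0.001, 0.002, 0.006]
```

send_rows([
  [[0,0.1,2,0,0,0],[0,0.1,5,0,0,0],[0,0.1,8,0,0,0],[0,0.1,10.5,0,0,0],[0,0.1,11.8,0,0,0],[0,0.1,12.3,0,0,0],[0,0.1,12.5,0,0,0],[0,0.1,12.55,0,0,0],[0,0.1,12.6,0,0,0],[0,0.1,12.6,0,0,0]],
])

```text
clock: 27.35
eef_pos: [582.1, 189.4, 109.2]
tool_rot: [-3.141, -0.001, 0.074]
force: [0.4, 0.7, -2.1]
width: 49.0
gripper_force: 62.3
```

send_rows([
  [[0,0,0,0,0,0],[0,0,0,0,0,0],[0,0,0,0,0,0],[0,0,0,0,0,0]],
])

```text
clock: 27.75
eef_pos: [581.7, 189.3, 108.4]
tool_rot: [-3.142, -0.0, 0.074]
force: [-0.6, -0.2, -1.4]
width: 49.2
gripper_force: 62.3
```

send_rows([
  [[0,0,0.03,0,0,0],[0,0,0.03,0,0,0],[0,0,0.03,0,0,0],[0,0,0.03,0,0,0],[0,0,0.03,0,0,0]],
], grip=25)

```text
clock: 28.25
eef_pos: [581.7, 189.3, 108.1]
tool_rot: [-3.142, -0.0, 0.074]
force: [-0.0, 0.6, 0.1]
width: 77.1
gripper_force: 0.0
```

send_rows([
  [[0,0,-2,0,0,0],[0,0,-5,0,0,0],[0,0,-8,0,0,0],[0,0,-11,0,0,0],[0,0,-14,0,0,0],[0,0,-15,0,0,0],[0,0,-15,0,0,0]],
])

```text
clock: 28.95
eef_pos: [582.3, 189.5, 259.5]
tool_rot: [-3.141, -0.003, 0.074]
force: [0.8, -0.0, -1.0]
width: 76.8
gripper_force: 0.0
```

send_rows([
  [[-2,0,0,0,0,0],[-5,0,0,0,0,0],[-8,0,0,0,0,0],[-10,0,0,0,0,0],[-10,0,0,0,0,0],[-10,0,0,0,0,0],[-10,0,0,0,0,0],[-10,0,0,0,0,0]],
])

```text
clock: 29.75
eef_pos: [482.8, 181.8, 257.6]
tool_rot: [3.141, -0.0, 0.073]
force: [-0.2, -0.4, -0.3]
width: 77.3
gripper_force: 0.0
```

```bash
python3 - <<'E'
from cell import ctrl
from h import *
s=ctrl.read_state();st(s)
d=ctrl.get_image("top"); cv2.imwrite("pics/top_end.png",d["pixels"][120:320,170:510,::-1].repeat(2,0).repeat(2,1))
print(rect(d,mask(d,(3,120,60),(20,255,255),(240,220,40,50)),41),rect(d,mask(d,(0,130,60),(8,255,255),(240,190,30,30)),76))
print(rect(d,mask(d,(45,90,40),(85,255,255),(414,176,10,10)),79.5))
d=ctrl.get_image("scene"); cv2.imwrite("pics/scene_end.png",d["pixels"][:,:,::-1])
E
```

```text
t 29.75 [482.8 181.8 257.6] [ 3.141 -0.     0.073] F [-0.2 -0.4 -0.3] w 77.3 q1 -0.57 q7 -1.74
[575.7 177.1  25.7  40.7  48.4] [653.7 197.1  26.4  18.4   1.2]
[ 673.8 -202.5   27.4   33.3   70.2]
```

View pics/scene_end.png

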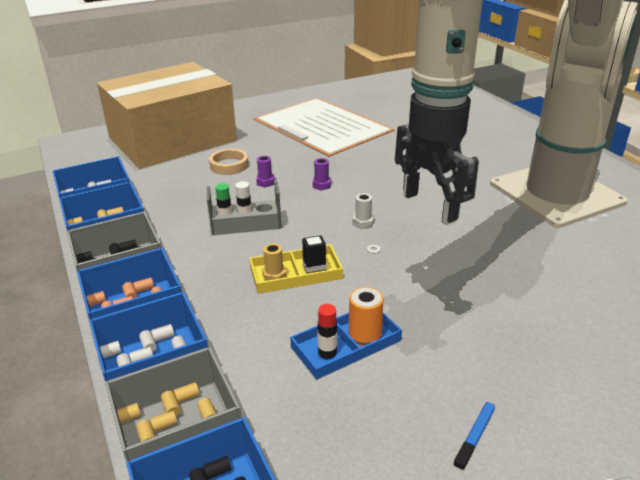

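The final picture shows all four parts upright in their compartments: brass (273,260), coil (314,253), red bottle (327,330), filter (366,315). The white and green bottles and the steel coupling haven't moved. Handing in.

```bash
python3 -c "
from cell import ctrl
print(ctrl.finish_job())"
```

```text
the job is handed in; nothing more can be done
None
```

Both kits are made up and handed in at about 30 s: filter and red-capped bottle in the blue tray, brass coupling and coil in the yellow tray, other bottles and steel coupling left in place; the hand-in returned no verdict.

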